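# Seat the sharpening stone in its sloping stand and clamp it

## Task

Get the stall's sharpening stone ready for use: lay it gently, lengthways, on the stand's sloping steel bed so that it slides down into the low corner, fully home against both stops and flat on the bed. Then slide the clamp cheek in until it presses snugly on the stone's side and holds it there, with a push of about 10 to 15 N, since the stone is brittle and must not be dropped or crushed. Leave the carton, the jar and the brush as they are.

Things in the scene. Friction and masses are not known exactly. Their poses are not given: they have to be found in the camera images.
- stone: the sharpening stone: a plain grey rectangular block 140 x 50 x 30 mm, about 0.45 kg, lying flat on the counter. Origin at the centre of its underside; x along the 140 mm length, y across the 50 mm width, z up out of its broad face. Brittle: a drop of 2 cm, or more than 18 N from the cheek, spoils it.
- stone_center (a point): the middle of the sharpening stone (15 mm above its origin)
- bed: the sharpening stand's sloping steel plate (fixed, on legs). Origin on its upper face at the locating corner, where the two stops' inner faces meet: its low corner, 50 mm above the counter. x: uphill, away from the foot stop (rises 20 degrees); y: away from the side stop (rises 11 degrees); z: square to the plate, up. The plate spans x -12 to 190, y -14 to 190 mm and is 8 mm thick.
- foot_stop (a point): middle of the inner top edge of the foot stop, a bar along the plate's low end: inner face at bed x = 0, bed y -12 to 88 mm, 10 mm high, 12 mm thick
- side_stop (a point): middle of the inner top edge of the side stop, a bar along the plate's lower side: inner face at bed y = 0, bed x 0 to 150 mm, 10 mm high, 12 mm thick
- home (a point): where the middle of a stone lies when fully home (bed x 70, y 25, z 15 mm). The plate is smooth wet steel of low, varying friction: a stone laid on it and let go slides downhill by itself, but it may stop a little short of a stop and then needs a gentle push.
- cheek (a joint): travel (m) of the clamp cheek, an aluminium slide on the bed moving along bed -y, from 0 (fully out, pressing face at bed y = 115 mm) towards the side stop, up to 0.085; its face meets a seated stone at 0.065. A friction brake of about 6 N holds it wherever it is left; there is no spring.
- cheek_face (a point): middle of the cheek's pressing face (60 mm long along bed x, centred on bed x = 70 mm, from 2 to 14 mm above the bed)
- cheek_tab (a point): point on the outer (+y) face of the cheek's upright tab, 62 mm behind the pressing face and 30 mm above the bed. The tab is 44 mm wide along bed x, 12 mm thick along y, and reaches 2 to 46 mm above the bed: push this face, or grip the tab across its thickness. A 24 mm wide, 12 mm high bar joins tab and pressing face.
- carton: bystander: a small cardboard carton 75 x 50 x 45 mm lying on the counter; origin at the centre of its underside
- jar: bystander: a jar with a white lid, 56 mm across, 85 mm tall; origin at the centre of its underside
- brush: bystander: a cleaning brush lying on the counter, handle to its own -x
Mind the look-alikes: they are no part of the job. What is meant by the stone is not yellow, and is the larger of those in its own colour.

How it is judged:
By the outcome, as a careful person would: the job done as asked, in the order asked, and still so for the second after the job is handed in, with the robot touching nothing.
It also fails if it takes over 64 s, if anything falls off the work surface, if the arm or the gripper's body presses on something with over 40 N, if the wrist force passes 120 N, or if a joint passes its speed limit or range.

## Robot

A 6-joint arm with a two-finger parallel gripper is mounted at the origin on the work surface. World frame = base frame: x ahead of the robot, y to its left, z up, the work surface at z = 0. Lengths are in m, angles in degrees, forces in N, time in s.
With the tool pointing down it reaches from about 0.275 to 0.75 m from the base axis. Payload 10.2 kg.
Tool frame: the origin (TCP) lies on the centre line of the jaws, within the pads' length; the fingertips stand arm.tcp_to_tips ahead of it and the grasp point (between the pads) lies 2 mm behind it (arm.tcp_to_tips is the distance from the TCP to the fingertips, in m); x points along the fingers, z is the direction in which the jaws open and shut, and the axes are right-handed (so a half turn about x gives the same grasp; the last joint's range is limited). The gripper opens to 88 mm and grips with 3 to 60 N. Pads are 18 mm wide; open, the fingers measure 123 mm over their backs; the gripper's body (75 mm by 187 mm) begins 45 mm behind the grasp point.
Start: joints at [53.205, 17.928, 85.812, -0, 76.261, -12.8], TCP at [0.214, 0.48, 0.256] pointing down, gripper open.
Joint ranges: [-168.41, 168.41], [-55.51, 124.54], [10.69, 146.95], [-70.63, 250.63], [1, 178], [-165.06, 165.06]. Speed limits (degrees/s): [136.94, 136.94, 172.46, 180, 180, 180].

## Interface

Orientations are given as a 3x3 rotation matrix whose columns are the frame's x, y, z axes.
In Python, from plant import arm gives the robot as it stands. The module is installed in compiled form; this text tells all that it offers.
- The arm moves only by the shell command python3 -m jog 'ROWS' [FORCE]. ROWS is JSON, a list of rows, each a list of 5 numbers: the shift along the tool's x, y, z in m, then the turn about the tool's x in degrees, then the gripper's target within -1 to 1 (fully open at 1, half-way at 0, shut at -1). In form: [[x, y, z, roll, grip], ...]. A call has 1 to 8 rows; each row shifts and turns the pose as measured when the row begins, along the tool's axes as they then stand; what a row does not reach is not made up. A row lasts 1/10 s, in which the tool goes at most 50 mm and 8.59 degrees, less where a joint would pass 70% of its speed; a pose out of reach is approached as far as the arm can. A call is refused whole if a number of a shift passes 0.05 or a number of a turn 8.59, either way. A call with a gripper value outside its range is refused whole. The fingers move at their own pace and stop on an object; FORCE is the grip in N (left out, the last holds). Time passes only in rows, so rows that do not move let the fingers close. It gives the time, the measured TCP pose, the force and the opening at its end, in the units of the state.
- arm.get_obs(): the state, without advancing time (a new reading comes with each control period).
- arm.capture(name): name is "side" or "top" or "wrist"; returns the picture (480x640x3 uint8, red, green, blue); there is no depth.
- arm.camera_params(name): a dict with "fx", "fy", "cx", "cy" (pixels), "cam_to_world" (4x4, takes a point from camera to world coordinates). Camera axes: x right, y up, looking along -z (the intrinsics and any distortion apply to the point x, -y, -z); pixel columns grow to the right and rows downward; lengths in m; the calibration is good to about 2 mm. A picture is of the moment at which its call begins: read the wrist's pose just before it. camera_params takes no time and is no camera call; for the wrist camera it gives the pose at the moment of the call.
- arm.hand_in(): hands the job in, once; it reports no verdict.
The state is a dict: "clock": time; "joint_pos": joint angles; "qd": joint speeds; "effort": joint torques, N m; "tool_pos": TCP position; "ee_rot": TCP orientation; "contact_force": force on the tool from outside, world axes, zero at the start; "torque": the same for the moment, N m; "opening": finger opening in m.
Only numpy, scipy, OpenCV 4.12 (cv2) and the standard library are available. Lean on these libraries where they do the work, as an engineer would, in place of code of your own. Each camera call takes 0.05 s, during which the arm holds its last target.

## Working session

There is one attempt and no reset: what is moved stays moved. The work goes in short steps, Python scripts to look and compute and a shell command to move; the robot and the scene stay as the last step left them, time stands still between calls to the robot, and variables do not carry over. Pictures are saved under pics/ and viewed, and the job is handed in when it is done.

```bash
mkdir -p pics
python3 - <<'E'
from plant import arm
import cv2,numpy as np
o=arm.get_obs()
for k,v in o.items(): print(k,np.round(v,3).tolist())
print(arm.tcp_to_tips)
for n in ["side","top","wrist"]:
    p=arm.camera_params(n); print(n,p)
    cv2.imwrite(f"pics/{n}0.png",arm.capture(n)[:,:,::-1])
E
```

```text
clock 0.0
joint_pos [53.204, 17.96, 85.851, 0.0, 76.258, -12.8]
qd [0.077, 0.035, 0.042, -0.019, -0.056, -0.014]
effort [0.001, -40.22, -25.227, 0.07, 0.035, -0.0]
tool_pos [0.213, 0.479, 0.255]
ee_rot [[-0.001, -0.914, 0.407], [-0.001, 0.407, 0.914], [-1.0, 0.0, -0.001]]
contact_force [-0.418, 0.854, -0.202]
torque [-0.006, 0.056, 0.036]
opening 0.088
0.017
side {'fx': 529.9197683754066, 'fy': 529.9197683754066, 'cx': 312.53806450485143, 'cy': 240.72493060870323, 'cam_to_world': array([[ 0.92318515,  0.16221363, -0.34844787,  0.1563804 ],
       [-0.38357594,  0.44654355, -0.8083739 , -0.90697344],
       [ 0.02446788,  0.879935  ,  0.47446362,  0.62462017],
       [ 0.        ,  0.        ,  0.        ,  1.        ]])}
top {'fx': 479.91638162552874, 'fy': 479.91638162552874, 'cx': 320.7420777697711, 'cy': 239.33485410080735, 'cam_to_world': array([[-0.00477615,  0.9940178 , -0.10911374,  0.40830296],
       [-0.99977706, -0.00699086, -0.01992379, -0.05680815],
       [-0.0205674 ,  0.10899426,  0.99382958,  1.20648042],
       [ 0.        ,  0.        ,  0.        ,  1.        ]])}
wrist {'fx': 415.1708506929112, 'fy': 415.1708506929112, 'cx': 319.55323184199574, 'cy': 240.4020876572149, 'cam_to_world': array([[ 4.05851055e-01, -8.75818705e-01, -2.61202061e-01,
         1.45162547e-01],
       [ 9.13939170e-01,  3.89029089e-01,  1.15635470e-01,
         5.10311959e-01],
       [ 3.39491981e-04, -2.85653573e-01,  9.58332886e-01,
         3.84356987e-01],
       [ 0.00000000e+00,  0.00000000e+00,  0.00000000e+00,
         1.00000000e+00]])}
```

View pics/side0.png

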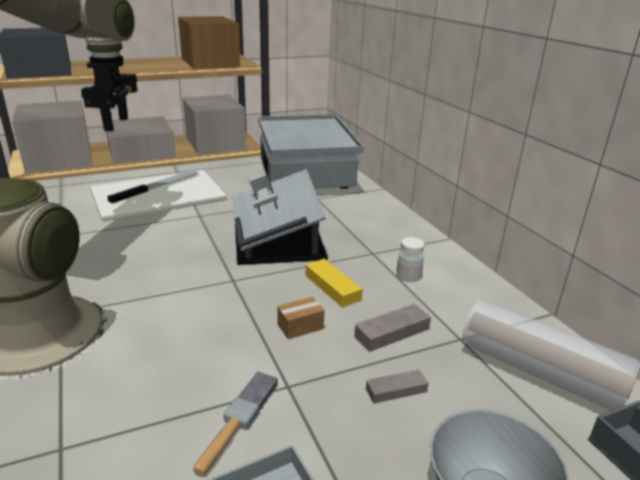

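View pics/top0.png

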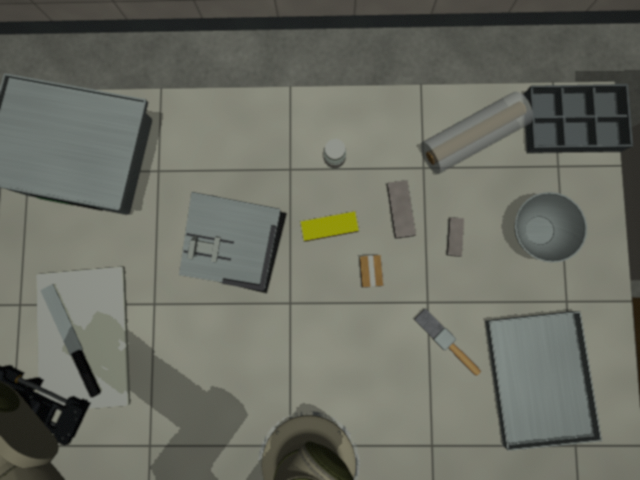

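View pics/wrist0.png

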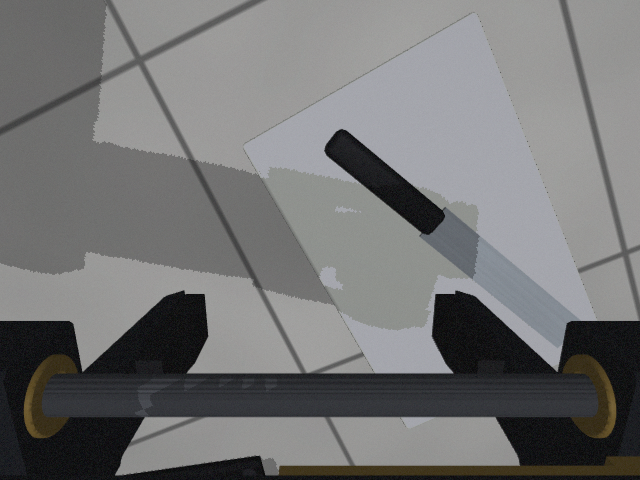

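Run:
```python
import cv2
t=cv2.imread('pics/top0.png');s=cv2.imread('pics/side0.png')
cv2.imwrite('pics/tc.png',cv2.resize(t[180:300,170:300],None,fx=5,fy=5,interpolation=cv2.INTER_CUBIC))
cv2.imwrite('pics/sc.png',cv2.resize(s[160:270,225:335],None,fx=5,fy=5,interpolation=cv2.INTER_CUBIC))
cv2.imwrite('pics/tc2.png',cv2.resize(t[170:260,380:480],None,fx=5,fy=5,interpolation=cv2.INTER_CUBIC))
```

```text
(no output)
```

View pics/tc.png

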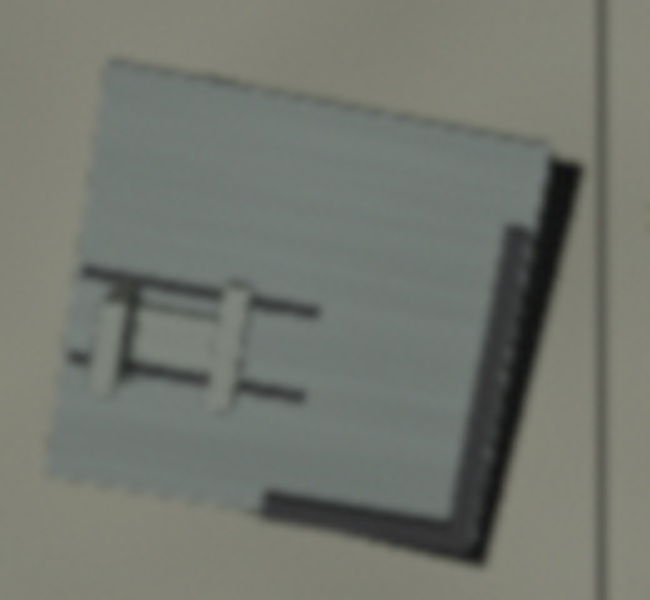

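View pics/sc.png

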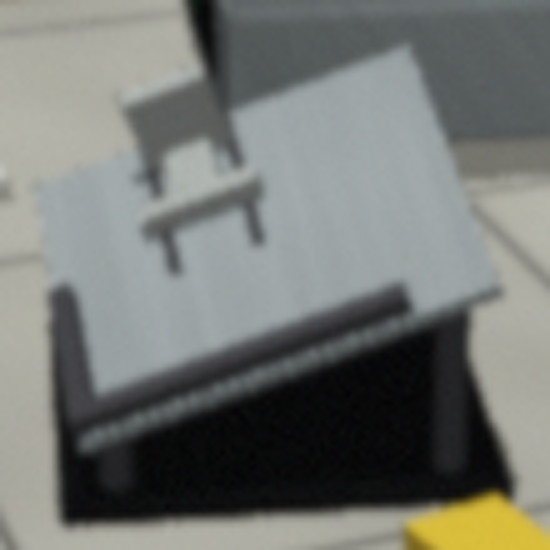

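View pics/tc2.png

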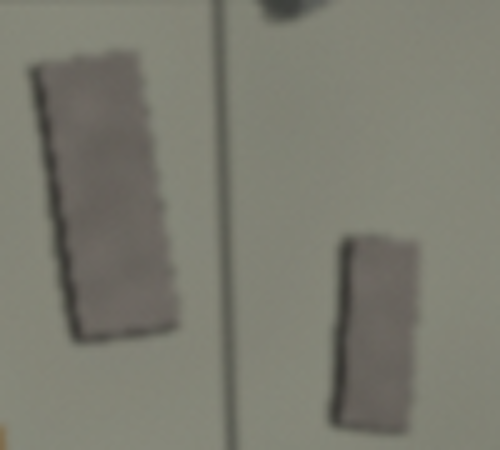

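```bash
cat > h.py <<'E'
import numpy as np, cv2
from plant import arm
def proj(c,P):
    p=arm.camera_params(c);T=np.linalg.inv(p['cam_to_world']);q=np.atleast_2d(P)@T[:3,:3].T+T[:3,3]
    return np.c_[p['cx']+p['fx']*q[:,0]/-q[:,2],p['cy']-p['fy']*q[:,1]/-q[:,2]]
def ray(c,uv,z,p=None):
    p=p or arm.camera_params(c);uv=np.atleast_2d(uv);d=np.c_[(uv[:,0]-p['cx'])/p['fx'],-(uv[:,1]-p['cy'])/p['fy'],-np.ones(len(uv))]@p['cam_to_world'][:3,:3].T
    o=p['cam_to_world'][:3,3];return o+d*((z-o[2])/d[:,2])[:,None]
def bedR(yaw):
    a,b=np.radians([20,11]);x=np.array([np.cos(a),0,np.sin(a)]);yx=-np.tan(a)*np.sin(b)
    y=np.array([yx,np.sqrt(1-yx**2-np.sin(b)**2),np.sin(b)]);c,s=np.cos(yaw),np.sin(yaw)
    return np.array([[c,-s,0],[s,c,0],[0,0,1]])@np.c_[x,y,np.cross(x,y)]
E
cat > fit.py <<'E'
from h import *
from scipy.optimize import least_squares
top=[((190,190,0),(108,60)),((190,-14,0),(549,145)),((-12,190,0),(47,477)),((150,0,10),(507,227)),((150,-12,10),(533,230)),((0,88,10),(267,491)),((-12,88,10),(262,516))]
side=[((190,190,0),(407,47)),((190,-14,0),(500,290)),((-12,190,0),(40,182)),((0,0,0),(97,392)),((150,0,10),(402,285)),((0,88,10),(72,287))]
A=np.array([t[0] for t in top])/1e3;a=(np.array([t[1] for t in top])+.5)/5-.5+[170,180]
B=np.array([t[0] for t in side])/1e3;b=(np.array([t[1] for t in side])+.5)/5-.5+[225,160]
def f(v,z=.05):
    R=bedR(v[2]);o=np.array([v[0],v[1],z])
    return np.r_[(proj('top',A@R.T+o)-a),(proj('side',B@R.T+o)-b)]
r=least_squares(lambda v:f(v).ravel(),[.35,.1,0],loss='soft_l1')
print(r.x,np.degrees(r.x[2]));print(np.round(f(r.x),1).tolist())
np.save('bed.npy',r.x)
R=bedR(r.x[2]);o=np.r_[r.x[:2],.05];print(np.round(R,3))
for n,p in dict(home=(70,25,15),tab=(70,177,30)).items(): print(n,np.round(o+R@np.array(p)/1e3,4))
t=cv2.imread('pics/top0.png')
h=cv2.cvtColor(t,cv2.COLOR_BGR2HSV);print(h[209,401],h[200,370],t[209,401],t[200,370],t[250,440])
g=t.astype(int);m=((g[...,1]-g[...,2])<3)*1
# top-face: darker, reddish
m=((g[...,1]-g[...,2]<2)&(g.max(2)<125)&(g.max(2)>70)).astype(np.uint8);m[:175]=0;m[245:]=0;m[:,:380]=0;m[:,480:]=0
n,l,st,c=cv2.connectedComponentsWithStats(m)
for i in range(1,n):
    if st[i,4]>100:
        pts=np.argwhere(l==i)[:,::-1].astype(float)
        w=ray('top',pts,.03)[:,:2].astype(np.float32)*1000
        print(st[i],cv2.minAreaRect(w),w.mean(0))
E
python3 fit.py
```

```text
[ 0.42993483  0.11453232 -0.24188444] -13.858957280357032
[[-0.1, -0.3], [1.0, -0.1], [-0.6, -0.4], [0.2, -0.1], [0.1, 0.2], [-0.7, 0.8], [-0.5, 0.5], [0.3, -0.0], [0.4, -0.4], [-1.3, 1.2], [0.5, 5.0], [0.6, -0.1], [-0.4, -0.4]]
[[ 0.912  0.167 -0.374]
 [-0.225  0.967 -0.117]
 [ 0.342  0.191  0.92 ]]
home [0.4924 0.1212 0.0925]
tab [0.5122 0.2665 0.1353]
[ 15  30 102] [ 30  25 131] [ 90  96 102] [118 131 131] [120 133 132]
[422 175   6  70 262] ((610.5645751953125, -289.9759826660156), (10.287293434143066, 172.86697387695312), 89.9200668334961) [ 609.04956 -290.0356 ]
[ 385  180   32   60 1339] ((611.0017700195312, -231.07412719726562), (146.46377563476562, 60.49099349975586), 6.942225933074951) [ 610.92584 -231.65356]
[447 216  17  29 425] ((558.1439819335938, -363.400146484375), (39.198204040527344, 69.7890396118164), 88.09190368652344) [ 557.7874 -365.1253]
```

Run:
```python
from h import *
a=(np.array([(45,66),(137,52),(178,327),(82,337)])+.5)/5-.5+[380,170]
w=ray('top',a,.03);print(w.round(4),w.mean(0))
print(np.linalg.norm(np.diff(w,axis=0),axis=1))
for i,j in((3,0),(2,1)): print(np.degrees(np.arctan2(*(w[j]-w[i])[[1,0]])))
```

```text
[[ 0.678  -0.203   0.03  ]
 [ 0.6847 -0.2489  0.03  ]
 [ 0.5466 -0.2656  0.03  ]
 [ 0.5419 -0.2184  0.03  ]] [ 0.61278614 -0.23396833  0.03      ]
[0.0463362  0.13910702 0.04740327]
6.465003124094297
6.911787590592182
```

```bash
cat >> h.py <<'E'
def rem(tgt,head):
    """remaining shift in tool axes to tgt, roll deg so that tool z heads to 'head' deg"""
    o=arm.get_obs();R=np.array(o['ee_rot']);d=np.array(tgt)-o['tool_pos']
    h=np.degrees(np.arctan2(R[1,2],R[0,2]));r=-((head-h+180)%360-180)
    print('t',round(o['clock'],2),'pos',np.round(o['tool_pos'],4),'tool d',np.round(R.T@d,4),'head',round(h,2),'roll',round(r,2),'F',np.round(o['contact_force'],2),'op',round(o['opening'],4),'j',np.round(o['joint_pos'],0))
E
python3 -m jog '[[0,-0.04,-0.03,-4,1],[0,-0.04,-0.03,0,1],[0,-0.04,-0.03,0,1],[0,-0.04,-0.03,0,1],[0,-0.04,-0.03,0,1],[0,-0.04,-0.03,0,1],[0,-0.04,-0.03,0,1],[0,-0.04,-0.03,0,1]]'
python3 -c "
from h import *
rem((.612,-.234,.2),96.7)"
```

```text
clock: 0.95
tool_pos: [0.4289, 0.1428, 0.254]
ee_rot: [[-0.002, -0.944, 0.33], [-0.001, 0.33, 0.944], [-1.0, 0.001, -0.001]]
contact_force: [1.3, 0.7, 0.8]
opening: 0.0882
t 0.95 pos [0.4289 0.1428 0.254 ] tool d [ 0.054  -0.2972 -0.2953] head 70.75 roll -25.95 F [1.31 0.69 0.81] op 0.0882 j [  4.   9.  98.  -0.  74. -67.]
```

```bash
python3 -m jog '[[0,-0.035,-0.035,0,1],[0,-0.035,-0.035,0,1],[0,-0.035,-0.035,0,1],[0,-0.035,-0.035,0,1],[0,-0.035,-0.035,0,1],[0,-0.035,-0.035,-8,1],[0,0,0,-8,1],[0,0,0,-8,1]]'
python3 -c "
from h import *
rem((.612,-.234,.2),96.7)"
```

```text
clock: 1.75
tool_pos: [0.558, -0.1345, 0.2511]
ee_rot: [[-0.004, -0.996, -0.088], [0.0, -0.088, 0.996], [-1.0, 0.004, 0.001]]
contact_force: [0.4, -0.5, -0.3]
opening: 0.0883
t 1.75 pos [ 0.558  -0.1345  0.2511] tool d [ 0.0508 -0.0453 -0.1039] head 95.05 roll -1.65 F [ 0.42 -0.5  -0.27] op 0.0883 j [ -25.   24.   77.   -0.   79. -120.]
```

```bash
python3 -m jog '[[0.025,-0.022,-0.035,-1.6,1],[0.025,-0.022,-0.035,0,1],[0,0,-0.034,0,1],[0,0,0,0,1]]'
python3 -c "
from h import *
rem((.612,-.234,.2),96.7)
p=arm.camera_params('wrist');np.save('wp.npy',p['cam_to_world']);cv2.imwrite('pics/w1.png',arm.capture('wrist')[:,:,::-1])"
```

```text
clock: 2.15
tool_pos: [0.6147, -0.2369, 0.1981]
ee_rot: [[-0.005, -0.993, -0.122], [0.001, -0.122, 0.993], [-1.0, 0.005, 0.002]]
contact_force: [1.1, 0.6, 0.6]
opening: 0.088
t 2.15 pos [ 0.6147 -0.2369  0.1981] tool d [-0.0019  0.0024  0.0032] head 97.01 roll 0.31 F [1.1  0.61 0.55] op 0.088 j [ -31.   38.   64.   -0.   78. -128.]
```

View pics/w1.png

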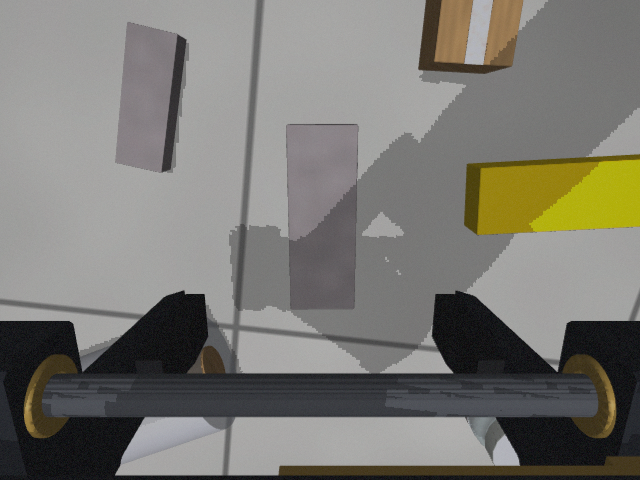

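```bash
python3 -c "
from h import *
p=arm.camera_params('wrist');p['cam_to_world']=np.load('wp.npy')
w=ray('wrist',[(287,125),(357,125),(355,309),(290.5,309)],.03,p);print(w.round(4),w.mean(0))
for i,j in((3,0),(2,1)): print(np.degrees(np.arctan2(*(w[i]-w[j])[[1,0]])))
rem(tuple(w.mean(0)[:2])+(.032,),96.7)"
```

```text
[[ 0.5483 -0.2662  0.03  ]
 [ 0.5423 -0.2182  0.03  ]
 [ 0.6803 -0.1991  0.03  ]
 [ 0.6864 -0.2494  0.03  ]] [ 0.61431993 -0.23321224  0.03      ]
6.926814547333998
7.876692179412512
t 2.2 pos [ 0.6145 -0.2348  0.1977] tool d [ 0.1657 -0.0009  0.001 ] head 97.08 roll 0.38 F [ 0.25 -0.59 -0.94] op 0.0881 j [ -31.   38.   64.   -0.   78. -128.]
```

```bash
python3 -m jog '[[0.04,0,0,0,1],[0.04,0,0,0,1],[0.04,0,0,0,1],[0.03,0,0,0,1],[0.01,0,0,0,1],[0,0,0,0,1]]'
python3 -c "
from h import *
rem((.6143,-.2332,.034),97)"
```

```text
clock: 2.8
tool_pos: [0.6145, -0.2292, 0.0359]
ee_rot: [[-0.002, -0.992, -0.127], [0.002, -0.127, 0.992], [-1.0, 0.002, 0.002]]
contact_force: [-0.4, -0.8, 0.4]
opening: 0.0881
t 2.8 pos [ 0.6145 -0.2292  0.0359] tool d [ 0.0019  0.0007 -0.004 ] head 97.27 roll 0.27 F [-0.38 -0.78  0.36] op 0.0881 j [ -31.   47.   73.    0.   60. -128.]
```

```bash
python3 -m jog '[[0.002,0,-0.004,0.3,0.3],[0,0,0,0,0.3],[0,0,0,0,0],[0,0,0,0,0],[0,0,0,0,0],[0,0,0,0,0]]' 20
python3 -m jog '[[0,0,0,0,0],[-0.01,0,0,0,0],[-0.03,0,0,0,0],[-0.03,0,0,0,0],[0,0,0,0,0],[0,0,0,0,0]]'
python3 -c "
from h import *
rem((.6143,-.2332,.034),97)
cv2.imwrite('pics/s2.png',cv2.resize(arm.capture('side')[200:400,250:500,::-1],None,fx=3,fy=3))"
```

```text
clock: 3.4
tool_pos: [0.6175, -0.2342, 0.0404]
ee_rot: [[0.006, -0.993, -0.122], [-0.003, -0.122, 0.993], [-1.0, -0.006, -0.004]]
contact_force: [0.3, 0.1, -4.5]
opening: 0.0493
clock: 4.0
tool_pos: [0.6153, -0.2329, 0.1105]
ee_rot: [[0.0, -0.993, -0.122], [0.001, -0.122, 0.993], [-1.0, -0.0, 0.001]]
contact_force: [0.2, -0.2, -4.6]
opening: 0.0499
t 4.0 pos [ 0.6153 -0.2329  0.1105] tool d [ 0.0765  0.0011 -0.0002] head 96.98 roll -0.02 F [ 0.16 -0.17 -4.55] op 0.0499 j [ -31.   42.   70.    0.   68. -128.]
```

View pics/s2.png

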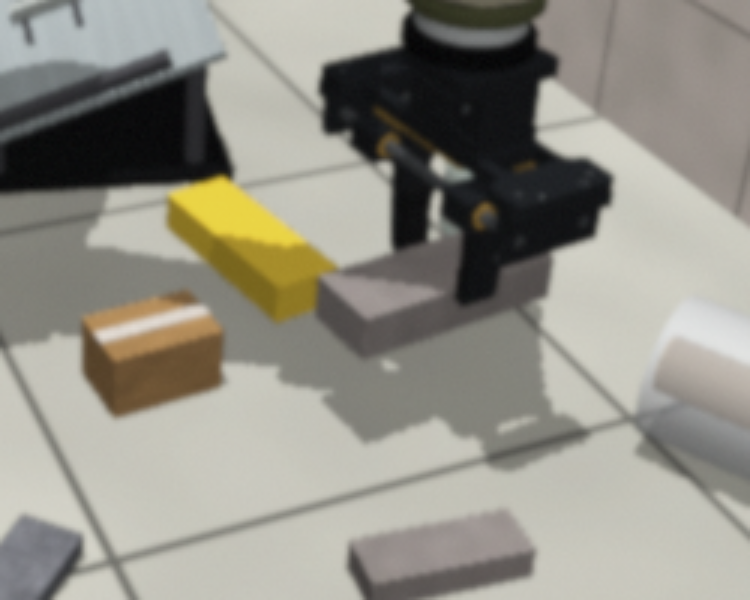

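```bash
cat > tg.py <<'E'
from h import *
v=np.load('bed.npy');R=bedR(v[2]);o=np.r_[v[:2],.05]
def B(x,y,z): return o+R@(np.array([x,y,z])/1e3)
l=R[:,0];j=np.array([-l[1],l[0],0]);j/=np.linalg.norm(j);n=np.cross(l,j)
bot=B(85,40,0);T=bot+[0,0,.005]+n*.025+np.array([0,0,.012])
E
python3 -c "
from tg import *
print(T,bot,n)
rem((T[0],T[1],.25),76.14)"
python3 -m jog '[[-0.045,0,0,0,0],[-0.045,0,0,0,0],[-0.045,0,0,0,0],[0,0,0.02,0,0],[0,0,0.03,0,0],[0,0,0.04,0,0]]'
python3 -c "
from tg import *
rem((T[0],T[1],.25),76.14)"
```

```text
[0.50586647 0.13613994 0.12719639] [0.51416806 0.13409181 0.08670407] [-0.33206336  0.08192498  0.93969262]
t 4.05 pos [ 0.6155 -0.233   0.1107] tool d [-0.1392  0.0639  0.3797] head 96.99 roll 20.85 F [-0.14 -0.5  -3.65] op 0.0497 j [ -31.   42.   70.    0.   68. -128.]
clock: 4.65
tool_pos: [0.6026, -0.1451, 0.2396]
ee_rot: [[-0.014, -0.993, -0.115], [0.008, -0.115, 0.993], [-1.0, 0.013, 0.01]]
contact_force: [0.8, 0.6, -3.3]
opening: 0.0496
t 4.65 pos [ 0.6026 -0.1451  0.2396] tool d [-0.0068  0.0638  0.2906] head 96.61 roll 20.47 F [ 0.81  0.63 -3.35] op 0.0496 j [ -24.   31.   69.    0.   81. -121.]
```

```bash
python3 -m jog '[[-0.002,0.012,0.045,0,0],[-0.002,0.012,0.045,0,0],[0,0.012,0.045,0,0],[0,0.012,0.045,0,0],[0,0.012,0.04,4,0],[0,0,0.03,6,0],[0,0,0.015,6,0],[0,0,0,4,0]]'
python3 -c "
from tg import *
rem((T[0],T[1],.25),76.14)"
```

```text
clock: 5.45
tool_pos: [0.5084, 0.1257, 0.2353]
ee_rot: [[-0.033, -0.97, 0.24], [0.013, 0.24, 0.971], [-0.999, 0.035, 0.004]]
contact_force: [0.5, -0.6, -4.3]
opening: 0.0496
t 5.45 pos [0.5084 0.1257 0.2353] tool d [-0.0144  0.0055  0.0096] head 76.1 roll -0.04 F [ 0.5  -0.56 -4.32] op 0.0496 j [  1.  20.  87.   1.  76. -76.]
```

```bash
python3 -m jog '[[0,0.0055,0.0095,0,0],[0.025,0,0,0,0],[0.025,0,0,0,0],[0.01,0,0,0,0],[0,0,0,0,0],[0,0,0,0,0]]'
python3 -c "
from tg import *
rem(T,76.14)
t=arm.capture('side');cv2.imwrite('pics/s3.png',cv2.resize(t[80:280,180:380,::-1],None,fx=3,fy=3))
t=arm.capture('top');cv2.imwrite('pics/t3.png',cv2.resize(t[160:310,150:310,::-1],None,fx=4,fy=4))"
```

```text
clock: 6.05
tool_pos: [0.5014, 0.1396, 0.1703]
ee_rot: [[-0.04, -0.972, 0.233], [0.013, 0.233, 0.972], [-0.999, 0.041, 0.003]]
contact_force: [0.1, -1.1, -4.4]
opening: 0.0495
t 6.05 pos [0.5014 0.1396 0.1703] tool d [ 0.0428 -0.007  -0.0024] head 76.52 roll 0.38 F [ 0.15 -1.06 -4.4 ] op 0.0495 j [  2.  23.  92.   1.  67. -75.]
```

View pics/s3.png

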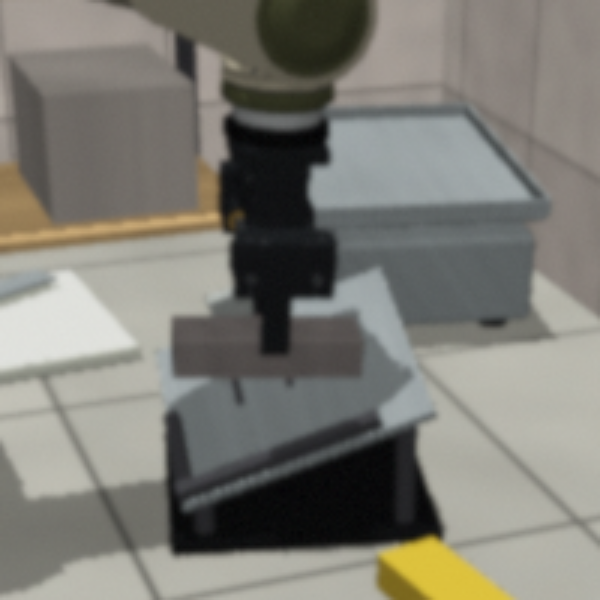

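View pics/t3.png

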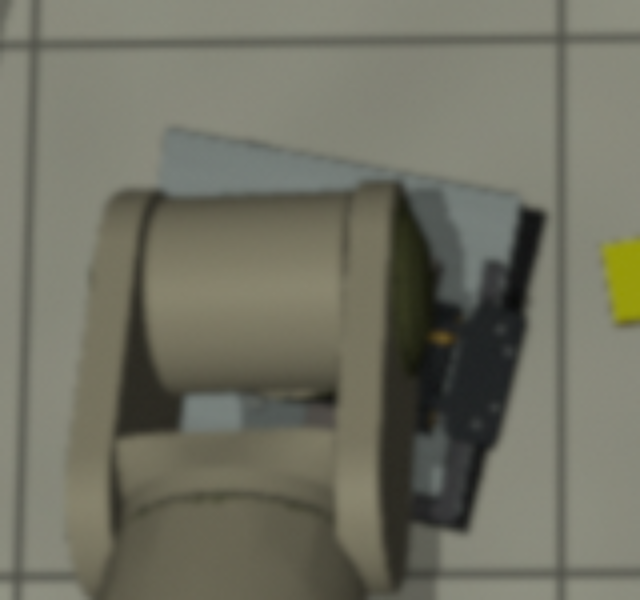

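```bash
python3 -m jog '[[0.01,-0.007,-0.002,0,0],[0.005,0,0,0,0],[0.003,0,0,0,0],[0,0,0,0,0]]' 10
python3 -c "
from tg import *
rem(T,76.14)"
python3 -m jog '[[0.003,0,0,0,0],[0.003,0,0,0,0],[0.003,0,0,0,0]]' 
python3 -c "
from tg import *
rem(T,76.14)"
python3 -m jog '[[0.003,0,0,0,0],[0.003,0,0,0,0]]' 
python3 -c "
from tg import *
rem(T,76.14)"
```

```text
clock: 6.55
tool_pos: [0.5087, 0.1356, 0.1525]
ee_rot: [[-0.035, -0.972, 0.234], [0.013, 0.233, 0.972], [-0.999, 0.037, 0.004]]
contact_force: [0.1, -0.7, -3.9]
opening: 0.0498
t 6.55 pos [0.5087 0.1356 0.1525] tool d [ 0.0254  0.0019 -0.0003] head 76.49 roll 0.35 F [ 0.09 -0.7  -3.88] op 0.0498 j [  2.  25.  92.   1.  65. -75.]
clock: 6.85
tool_pos: [0.5084, 0.1358, 0.1435]
ee_rot: [[-0.035, -0.972, 0.233], [0.013, 0.233, 0.972], [-0.999, 0.037, 0.005]]
contact_force: [-0.5, -0.1, -2.6]
opening: 0.0494
t 6.85 pos [0.5084 0.1358 0.1435] tool d [ 0.0164  0.0019 -0.0004] head 76.5 roll 0.36 F [-0.54 -0.09 -2.62] op 0.0494 j [  2.  26.  93.   1.  64. -75.]
clock: 7.05
tool_pos: [0.508, 0.136, 0.137]
ee_rot: [[-0.035, -0.972, 0.233], [0.013, 0.233, 0.972], [-0.999, 0.037, 0.005]]
contact_force: [-1.1, -1.2, -3.1]
opening: 0.0496
t 7.05 pos [0.508 0.136 0.137] tool d [ 0.0099  0.0018 -0.0004] head 76.51 roll 0.37 F [-1.11 -1.23 -3.14] op 0.0496 j [  2.  26.  93.   1.  63. -75.]
```

Contact is made (part of the weight is taken); look, then continue.

```bash
python3 -m jog '[[0.003,0,0,0,0],[0.002,0,0,0,0],[0.002,0,0,0,0]]' 
python3 -c "
from tg import *
rem(T,76.14)
t=arm.capture('side');cv2.imwrite('pics/s4.png',cv2.resize(t[120:270,200:350,::-1],None,fx=4,fy=4))"
```

```text
clock: 7.35
tool_pos: [0.508, 0.1355, 0.13]
ee_rot: [[-0.034, -0.972, 0.233], [0.012, 0.233, 0.972], [-0.999, 0.036, 0.003]]
contact_force: [-3.2, -6.3, 6.9]
opening: 0.0501
t 7.35 pos [0.508  0.1355 0.13  ] tool d [0.0029 0.0021 0.0001] head 76.53 roll 0.39 F [-3.16 -6.34  6.85] op 0.0501 j [  2.  26.  94.   1.  62. -75.]
```

View pics/s4.png

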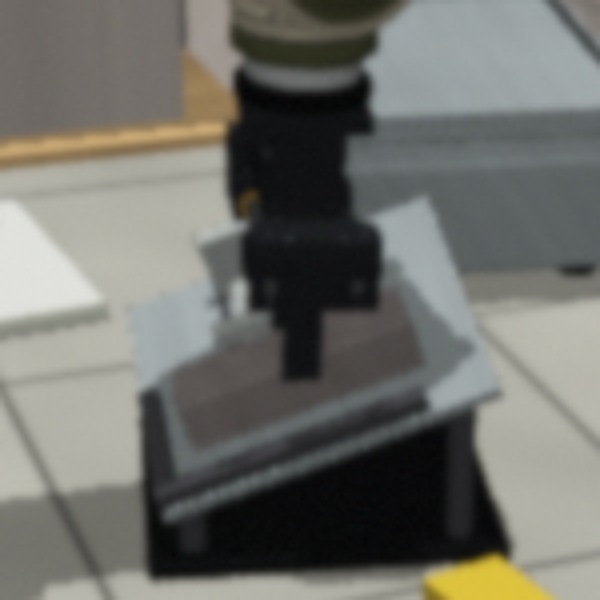

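```bash
python3 -m jog '[[-0.001,0,0,0,0],[0,0,0,0,0.16],[0,0,0,0,0.18],[0,0,0,0,0.2],[0,0,0,0,0.22],[0,0,0,0,0.25],[0,0,0,0,0.28],[0,0,0,0,0.3]]' 
python3 -c "
from tg import *
rem(T,76.14)
t=arm.capture('side');cv2.imwrite('pics/s5.png',cv2.resize(t[120:270,200:350,::-1],None,fx=4,fy=4))"
```

```text
clock: 8.2
tool_pos: [0.5093, 0.1357, 0.132]
ee_rot: [[-0.03, -0.972, 0.233], [0.012, 0.233, 0.972], [-0.999, 0.032, 0.005]]
contact_force: [-0.7, -0.4, 0.5]
opening: 0.0573
t 8.2 pos [0.5093 0.1357 0.132 ] tool d [ 0.0049  0.0033 -0.0004] head 76.51 roll 0.37 F [-0.7  -0.39  0.49] op 0.0573 j [  2.  26.  93.   1.  62. -75.]
```

View pics/s5.png

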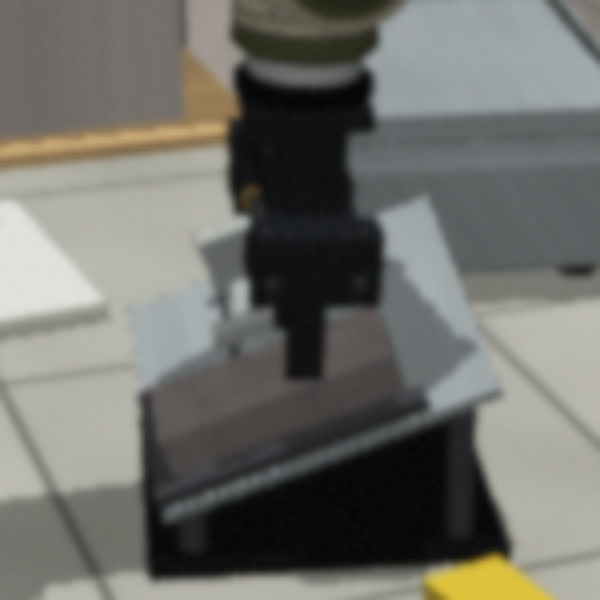

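```bash
python3 -m jog '[[0,0,0,0,0.4],[0,0,0,0,0.5],[0,0,0,0,0.6],[-0.005,0,0,0,0.6],[-0.02,0,0,0,0.6],[-0.04,0,0,0,0.6],[-0.04,0,0,0,0.6],[-0.03,0,0,0,0.6]]' 
python3 -m jog '[[0,0.04,0,0,0],[0,0.04,0,0,-1],[0,0.04,0,0,-1],[0,0.03,0,0,-1],[0,0,0,0,-1],[0,0,0,0,-1]]'
python3 -c "
from tg import *
rem(T,76.14)
t=arm.capture('side');cv2.imwrite('pics/s6.png',cv2.resize(t[160:270,220:340,::-1],None,fx=5,fy=5,interpolation=2))
t=arm.capture('top');cv2.imwrite('pics/t6.png',cv2.resize(t[180:300,170:300,::-1],None,fx=5,fy=5,interpolation=2))"
```

```text
clock: 9.05
tool_pos: [0.5119, 0.1339, 0.2689]
ee_rot: [[-0.039, -0.972, 0.233], [0.012, 0.233, 0.972], [-0.999, 0.04, 0.003]]
contact_force: [-0.3, 0.1, -0.1]
opening: 0.0706
clock: 9.65
tool_pos: [0.363, 0.1696, 0.2812]
ee_rot: [[-0.024, -0.972, 0.234], [0.013, 0.234, 0.972], [-1.0, 0.027, 0.007]]
contact_force: [0.6, -0.8, -0.7]
opening: 0.0247
t 9.65 pos [0.363  0.1696 0.2812] tool d [ 0.15   -0.1508 -0.0002] head 76.46 roll 0.32 F [ 0.6  -0.76 -0.69] op 0.0247 j [  8.   1. 102.   1.  78. -69.]
```

View pics/s6.png

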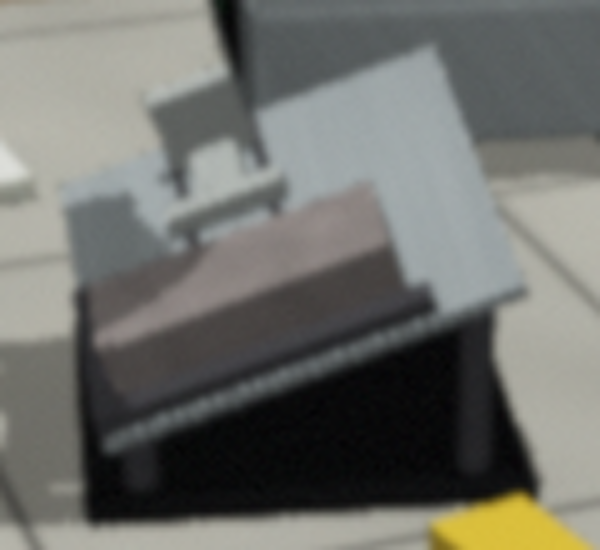

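View pics/t6.png

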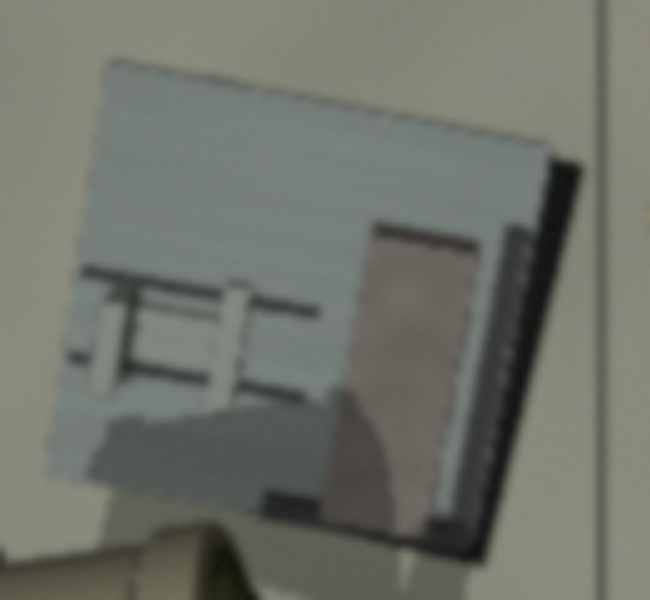

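```bash
python3 -c "
from tg import *
for n,(x,y) in dict(h=(0,0),y8=(0,8)).items():
  P=np.array([B(x+a,y+b,30) for a,b in((140,0),(140,50),(0,0),(0,50))])
  print(n,'top',((proj('top',P)-[170,180]+.5)*5).round(0).tolist(),'side',((proj('side',P)-[220,160]+.5)*5).round(0).tolist())
"
```

```text
h top [[504.0, 258.0], [395.0, 238.0], [448.0, 542.0], [342.0, 524.0]] side [[396.0, 260.0], [375.0, 196.0], [100.0, 370.0], [88.0, 303.0]]
y8 top [[487.0, 255.0], [377.0, 235.0], [431.0, 539.0], [325.0, 521.0]] side [[393.0, 249.0], [372.0, 186.0], [98.0, 359.0], [87.0, 293.0]]
```

```bash
cat >> tg.py <<'E'
def remtip(x,y,z,head=76.14):
    R_=np.array(arm.get_obs()['ee_rot']);tip=B(x,y,z);rem(tip-.017*R_[:,0],head)
    tn=np.array(arm.get_obs()['tool_pos'])+.017*R_[:,0];print('tip in bed mm',((tn-o)@R*1e3).round(1))
E
python3 -m jog '[[0,0,0,0,-1],[0,0,0,0,-1]]'
python3 -c "
from tg import *
remtip(75,87,60);remtip(75,87,13)"
```

```text
clock: 9.95
tool_pos: [0.3648, 0.169, 0.2805]
ee_rot: [[-0.026, -0.971, 0.236], [0.013, 0.236, 0.972], [-1.0, 0.028, 0.007]]
contact_force: [-0.5, -0.3, 0.5]
opening: 0.001
t 9.95 pos [0.3648 0.169  0.2805] tool d [ 0.1128 -0.1245  0.0345] head 76.35 roll 0.21 F [-0.47 -0.31  0.46] op 0.001 j [  7.   1. 102.   1.  78. -69.]
tip in bed mm [  0.9  82.6 214.6]
t 9.95 pos [0.3648 0.169  0.2805] tool d [ 0.1556 -0.1415  0.0437] head 76.35 roll 0.21 F [-0.47 -0.31  0.46] op 0.001 j [  7.   1. 102.   1.  78. -69.]
tip in bed mm [  0.9  82.6 214.6]
```

```bash
python3 -m jog '[[0,-0.045,0.015,0,-1],[0,-0.045,0.015,0,-1],[0,-0.045,0.01,0,-1],[0.02,-0.006,0.003,0,-1],[0.04,0,0,0,-1],[0.03,0,0,0,-1],[0,0,0,0,-1]]'
python3 -c "
from tg import *
remtip(75,87,13)"
```

```text
clock: 10.65
tool_pos: [0.5184, 0.1771, 0.1807]
ee_rot: [[-0.027, -0.971, 0.239], [0.013, 0.239, 0.971], [-1.0, 0.03, 0.006]]
contact_force: [-0.0, -0.3, 0.8]
opening: 0.0005
t 10.65 pos [0.5184 0.1771 0.1807] tool d [0.0598 0.0085 0.0002] head 76.16 roll 0.02 F [-0.01 -0.25  0.76] op 0.0005 j [  6.  25.  87.   1.  69. -70.]
tip in bed mm [105.   97.1  64.4]
```

```bash
python3 -m jog '[[0.02,0.0085,0,0,-1],[0.03,0,0,0,-1],[0.007,0,0,0,-1],[0,0,0,0,-1]]'
python3 -c "
from tg import *
remtip(75,87,13)
t=arm.capture('side');cv2.imwrite('pics/s7.png',cv2.resize(t[140:270,200:340,::-1],None,fx=4,fy=4,interpolation=2))"
```

```text
clock: 11.05
tool_pos: [0.5115, 0.1796, 0.1269]
ee_rot: [[-0.022, -0.97, 0.24], [0.014, 0.24, 0.971], [-1.0, 0.025, 0.008]]
contact_force: [0.7, -1.0, -0.4]
opening: 0.0005
t 11.05 pos [0.5115 0.1796 0.1269] tool d [ 0.0057  0.003  -0.0003] head 76.1 roll -0.04 F [ 0.68 -0.97 -0.4 ] op 0.0005 j [  7.  28.  91.   1.  62. -70.]
tip in bed mm [79.9 88.1 17.1]
```

View pics/s7.png

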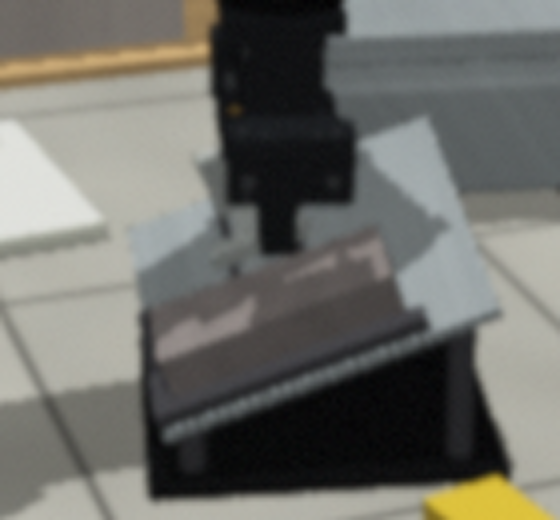

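```bash
python3 -m jog '[[0.005,0.003,0,0,-1],[0.0005,0,-0.004,0,-1],[0.0005,0,-0.004,0,-1],[0.0005,0,-0.003,0,-1],[0.0005,0,-0.003,0,-1]]'
python3 -c "
from tg import *
remtip(75,68,13)"
python3 -m jog '[[0.0005,0,-0.003,0,-1],[0.0005,0,-0.002,0,-1]]'
python3 -c "
from tg import *
remtip(75,68,13)"
```

```text
clock: 11.6
tool_pos: [0.5069, 0.1661, 0.1241]
ee_rot: [[-0.015, -0.971, 0.24], [0.014, 0.24, 0.971], [-1.0, 0.018, 0.01]]
contact_force: [2.0, 2.3, 0.5]
opening: 0.0002
t 11.6 pos [0.5069 0.1661 0.1241] tool d [ 0.0065  0.0006 -0.0048] head 76.11 roll -0.03 F [2.01 2.35 0.48] op 0.0002 j [  5.  27.  93.   1.  60. -71.]
tip in bed mm [77.9 73.8 17.8]
clock: 11.8
tool_pos: [0.5062, 0.1607, 0.1236]
ee_rot: [[-0.012, -0.971, 0.24], [0.015, 0.24, 0.971], [-1.0, 0.016, 0.012]]
contact_force: [1.8, 0.1, 1.0]
opening: 0.0004
t 11.8 pos [0.5062 0.1607 0.1236] tool d [0.006  0.0013 0.0005] head 76.09 roll -0.05 F [1.8  0.11 1.02] op 0.0004 j [  5.  27.  94.   1.  60. -72.]
tip in bed mm [78.3 68.5 18.2]
```

```bash
for i in 1; do python3 -m jog '[[0.001,0,-0.0015,0,-1],[0,0,-0.0015,0,-1]]'; done
python3 -c "
from tg import *
remtip(75,68,13)"
python3 -m jog '[[0,0,-0.001,0,-1],[0,0,-0.001,0,-1]]'
python3 -c "
from tg import *
remtip(75,68,13)
t=arm.capture('side');cv2.imwrite('pics/s8.png',cv2.resize(t[160:270,220:340,::-1],None,fx=5,fy=5,interpolation=2))"
```

```text
clock: 12.0
tool_pos: [0.5056, 0.1577, 0.1227]
ee_rot: [[-0.012, -0.971, 0.241], [0.016, 0.24, 0.971], [-1.0, 0.015, 0.012]]
contact_force: [0.0, 2.7, -0.3]
opening: 0.0003
t 12.0 pos [0.5056 0.1577 0.1227] tool d [0.0052 0.0014 0.0036] head 76.08 roll -0.06 F [ 0.04  2.72 -0.33] op 0.0003 j [  4.  27.  94.   1.  59. -72.]
tip in bed mm [78.2 65.3 17.9]
clock: 12.2
tool_pos: [0.5044, 0.1561, 0.1222]
ee_rot: [[-0.014, -0.971, 0.241], [0.017, 0.24, 0.971], [-1.0, 0.017, 0.013]]
contact_force: [1.2, 6.9, 1.6]
opening: 0.0006
t 12.2 pos [0.5044 0.1561 0.1222] tool d [0.0047 0.0006 0.0054] head 76.07 roll -0.07 F [1.2  6.86 1.6 ] op 0.0006 j [  4.  27.  95.   1.  59. -73.]
tip in bed mm [77.2 63.4 18.1]
```

View pics/s8.png

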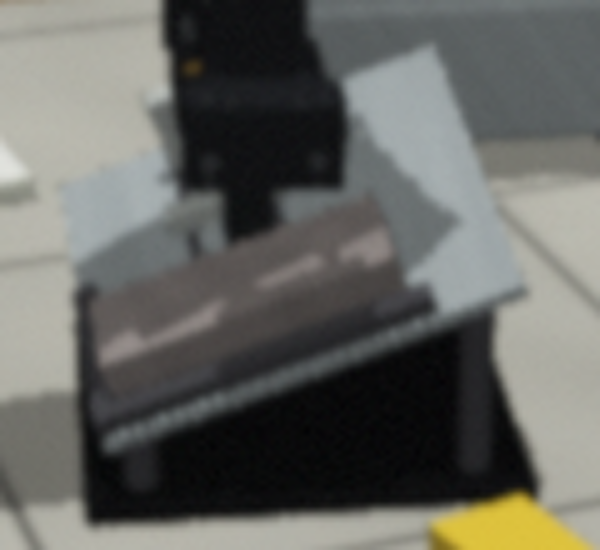

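```bash
python3 -m jog '[[0,0,0.008,0,-1],[0,0,0.008,0,-1],[-0.02,0,0,0,-1],[-0.03,0,0,0,-1],[-0.02,-0.02,0,0,-1],[0,-0.04,-0.02,0,-1],[0,-0.02,-0.03,0,-1],[0,0,0,0,-1]]'
python3 -c "
from tg import *
remtip(165,25,14)
t=arm.capture('side');cv2.imwrite('pics/s9.png',cv2.resize(t[160:270,220:340,::-1],None,fx=5,fy=5,interpolation=2))"
```

```text
clock: 13.05
tool_pos: [0.5776, 0.1049, 0.1929]
ee_rot: [[-0.014, -0.972, 0.236], [0.013, 0.236, 0.972], [-1.0, 0.017, 0.009]]
contact_force: [-0.2, 0.6, 0.7]
opening: 0.0005
t 13.05 pos [0.5776 0.1049 0.1929] tool d [ 0.0517 -0.0041 -0.005 ] head 76.35 roll 0.21 F [-0.25  0.65  0.7 ] op 0.0005 j [ -1.  29.  79.   1.  73. -78.]
tip in bed mm [179.7  39.6  61.9]
```

View pics/s9.png

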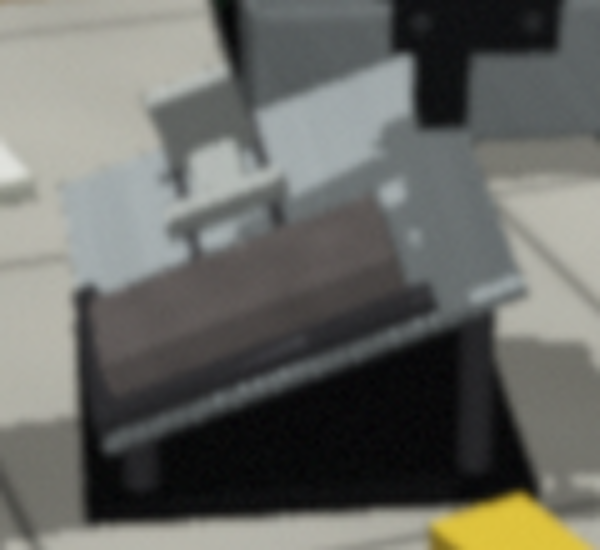

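```bash
python3 -m jog '[[0.01,-0.004,-0.005,0,-1],[0.03,0,0,0,-1],[0.011,0,0,0,-1],[0,0,0,0,-1]]'
python3 -c "
from tg import *
remtip(150,25,14)"
python3 -m jog '[[0.001,0.004,0,0,-1],[0.001,0.004,0,0,-1],[0.001,0.003,0,0,-1]]'
python3 -c "
from tg import *
remtip(150,25,14)"
```

```text
clock: 13.5
tool_pos: [0.5779, 0.1041, 0.1388]
ee_rot: [[-0.016, -0.973, 0.232], [0.013, 0.232, 0.973], [-1.0, 0.019, 0.009]]
contact_force: [-0.1, -0.4, -0.0]
opening: -0.0
t 13.5 pos [0.5779 0.1041 0.1388] tool d [ 0.003   0.0113 -0.0038] head 76.59 roll 0.45 F [-0.11 -0.35 -0.  ] op -0.0 j [ -2.  32.  83.   1.  66. -78.]
tip in bed mm [161.6  28.5  12.1]
clock: 13.8
tool_pos: [0.5668, 0.1077, 0.1375]
ee_rot: [[-0.014, -0.973, 0.231], [0.013, 0.23, 0.973], [-1.0, 0.017, 0.01]]
contact_force: [-0.7, 0.6, -0.2]
opening: 0.0008
t 13.8 pos [0.5668 0.1077 0.1375] tool d [ 0.0015 -0.0003 -0.0047] head 76.67 roll 0.53 F [-0.74  0.58 -0.16] op 0.0008 j [ -1.  31.  85.   1.  65. -78.]
tip in bed mm [150.3  30.   14.6]
```

```bash
python3 -m jog '[[0.0005,0.0015,0,0,-1],[0.0005,0.001,0,0,-1]]'
python3 -m jog '[[0,0.001,0,0,-1],[0,0.001,0,0,-1]]'
python3 -m jog '[[0,0.001,0,0,-1],[0,0,0,0,-1]]'
python3 -c "
from tg import *
remtip(150,25,14)"
```

```text
clock: 14.0
tool_pos: [0.5658, 0.1081, 0.1384]
ee_rot: [[-0.007, -0.973, 0.23], [0.012, 0.23, 0.973], [-1.0, 0.01, 0.01]]
contact_force: [5.1, -2.3, 0.4]
opening: 0.0005
clock: 14.2
tool_pos: [0.5651, 0.108, 0.1396]
ee_rot: [[-0.003, -0.973, 0.231], [0.012, 0.231, 0.973], [-1.0, 0.005, 0.011]]
contact_force: [5.5, -2.2, -0.1]
opening: 0.0008
clock: 14.4
tool_pos: [0.565, 0.1079, 0.1403]
ee_rot: [[0.001, -0.973, 0.231], [0.011, 0.231, 0.973], [-1.0, 0.002, 0.011]]
contact_force: [3.0, -1.2, -0.9]
opening: 0.0006
t 14.4 pos [0.565  0.1079 0.1403] tool d [ 0.0043 -0.0019 -0.0045] head 76.63 roll 0.49 F [ 3.01 -1.17 -0.87] op 0.0006 j [ -1.  30.  85.   1.  64. -78.]
tip in bed mm [149.7  30.4  17.8]
```

```bash
cat >> tg.py <<'E'
def fy():
    ob=arm.get_obs();R_=np.array(ob['ee_rot']);print('F.bedy',round(float(R[:,1]@np.array(ob['contact_force'])),2),'bed -y in tool',(-R_.T@R[:,1]).round(3),'F',np.round(ob['contact_force'],1))
E
python3 -m jog '[[0,-0.01,0,0,-1],[-0.03,-0.005,0,0,-1],[-0.04,0,0,0,-1],[-0.03,0,0.02,0,-1],[0,0.0,0.05,-3.6,-1],[0,0,0.05,0,-1],[0,0.01,0.04,0,-1],[0,0.02,0.02,0,-1]]'
python3 -c "
from tg import *
remtip(70,206,60,80.2);remtip(70,206,25,80.2);fy()
t=arm.capture('top');cv2.imwrite('pics/t9.png',cv2.resize(t[180:300,170:300,::-1],None,fx=5,fy=5,interpolation=2))"
```

```text
clock: 15.2
tool_pos: [0.5823, 0.2888, 0.2442]
ee_rot: [[-0.017, -0.985, 0.174], [0.013, 0.173, 0.985], [-1.0, 0.019, 0.01]]
contact_force: [-0.2, 0.4, -0.5]
opening: 0.0005
t 15.2 pos [0.5823 0.2888 0.2442] tool d [ 0.0601  0.0743 -0.0119] head 80.01 roll -0.19 F [-0.19  0.43 -0.51] op 0.0005 j [ 16.  35.  62.   1.  84. -64.]
tip in bed mm [160.1 228.   85.8]
t 15.2 pos [0.5823 0.2888 0.2442] tool d [ 0.0921  0.0615 -0.0059] head 80.01 roll -0.19 F [-0.19  0.43 -0.51] op 0.0005 j [ 16.  35.  62.   1.  84. -64.]
tip in bed mm [160.1 228.   85.8]
F.bedy 0.29 bed -y in tool [ 0.181 -0.007 -0.984] F [-0.2  0.4 -0.5]
```

View pics/t9.png

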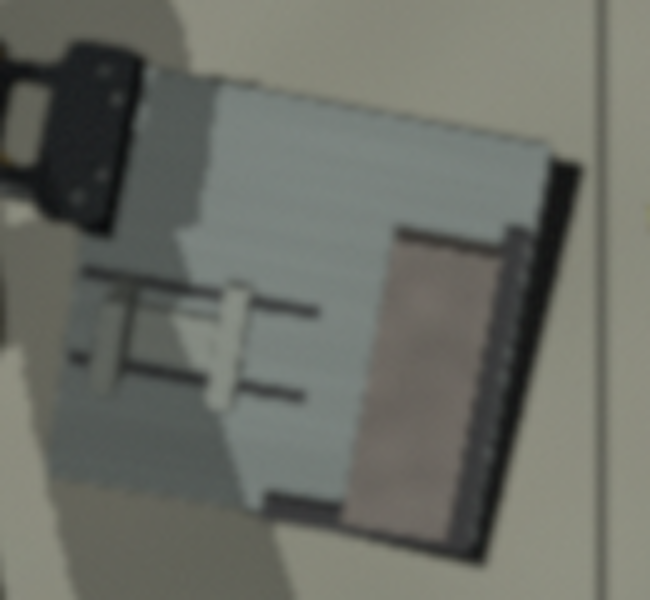

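```bash
python3 -m jog '[[0.0,0.04,0,0,-1],[0.03,0.02,0,0,-1],[0.03,0,0,0,-1],[0.02,0,0,0,-1],[0,0,0,0,-1]]'
python3 -c "
from tg import *
remtip(70,196,25,80.2);fy()
t=arm.capture('side');cv2.imwrite('pics/s10.png',cv2.resize(t[120:270,200:350,::-1],None,fx=4,fy=4,interpolation=2))"
```

```text
clock: 15.75
tool_pos: [0.5117, 0.3052, 0.1622]
ee_rot: [[-0.028, -0.986, 0.166], [0.013, 0.166, 0.986], [-1.0, 0.03, 0.008]]
contact_force: [-0.3, 0.0, 0.3]
opening: 0.0
t 15.75 pos [0.5117 0.3052 0.1622] tool d [ 0.0104 -0.0095 -0.0188] head 80.45 roll 0.25 F [-0.35  0.05  0.26] op 0.0 j [ 19.  32.  79.   1.  70. -62.]
tip in bed mm [ 63.8 216.4  34.8]
F.bedy 0.04 bed -y in tool [ 0.183 -0.001 -0.983] F [-0.3  0.   0.3]
```

View pics/s10.png

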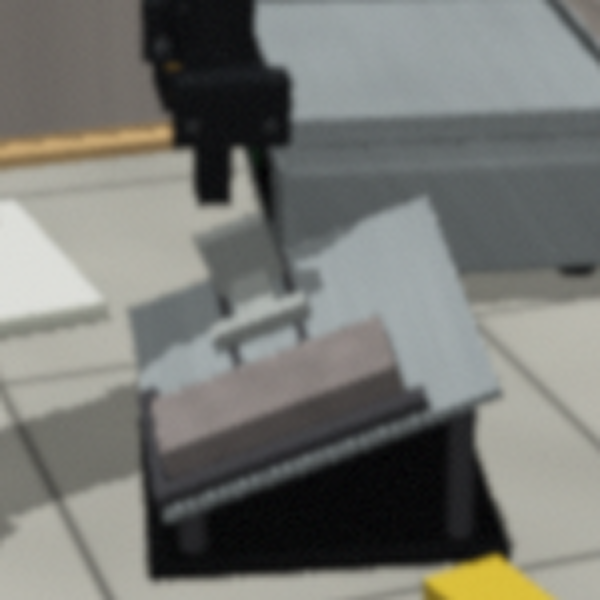

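```bash
python3 -m jog '[[0.01,-0.009,0,0,-1],[0.002,0,-0.01,0,-1],[0.001,0,-0.006,0,-1],[0.001,0,-0.003,0,-1]]'
python3 -c "
from tg import *
remtip(70,130,22,80.2);fy()"
python3 -m jog '[[0.001,0,-0.003,0,-1],[0.001,0,-0.003,0,-1],[0.001,0,-0.003,0,-1]]'
python3 -c "
from tg import *
remtip(70,130,22,80.2);fy()"
```

```text
clock: 16.2
tool_pos: [0.52, 0.2836, 0.1512]
ee_rot: [[-0.022, -0.986, 0.167], [0.015, 0.166, 0.986], [-1.0, 0.024, 0.011]]
contact_force: [-0.5, 0.1, 0.3]
opening: 0.0005
t 16.2 pos [0.52   0.2836 0.1512] tool d [ 0.0146  0.0015 -0.0632] head 80.41 roll 0.21 F [-0.48  0.08  0.31] op 0.0005 j [ 17.  32.  81.   1.  68. -64.]
tip in bed mm [ 72.5 194.8  24.2]
F.bedy 0.05 bed -y in tool [ 0.18  -0.001 -0.984] F [-0.5  0.1  0.3]
clock: 16.5
tool_pos: [0.5186, 0.2736, 0.1489]
ee_rot: [[-0.02, -0.986, 0.167], [0.016, 0.167, 0.986], [-1.0, 0.023, 0.012]]
contact_force: [-0.5, 0.6, 0.4]
opening: 0.0006
t 16.5 pos [0.5186 0.2736 0.1489] tool d [ 0.0123  0.0018 -0.0531] head 80.37 roll 0.17 F [-0.55  0.61  0.39] op 0.0006 j [ 16.  31.  82.   1.  67. -65.]
tip in bed mm [ 72.7 184.5  23.7]
F.bedy 0.58 bed -y in tool [ 0.179 -0.001 -0.984] F [-0.5  0.6  0.4]
```

```bash
python3 -m jog '[[0.0005,0,-0.002,0,-1],[0.0005,0,-0.002,0,-1]]'
python3 -c "
from tg import *
remtip(70,130,22,80.2);fy()
t=arm.capture('side');cv2.imwrite('pics/s11.png',cv2.resize(t[120:270,200:350,::-1],None,fx=4,fy=4,interpolation=2))
t=arm.capture('top');cv2.imwrite('pics/t11.png',cv2.resize(t[180:300,170:300,::-1],None,fx=5,fy=5,interpolation=2))"
```

```text
clock: 16.7
tool_pos: [0.5181, 0.2708, 0.1485]
ee_rot: [[-0.018, -0.986, 0.167], [0.02, 0.167, 0.986], [-1.0, 0.021, 0.016]]
contact_force: [0.8, 6.2, 0.5]
opening: 0.0003
t 16.7 pos [0.5181 0.2708 0.1485] tool d [ 0.0117  0.0019 -0.0505] head 80.36 roll 0.16 F [0.83 6.24 0.55] op 0.0003 j [ 16.  31.  83.   1.  67. -65.]
tip in bed mm [ 72.8 181.7  23.8]
F.bedy 6.28 bed -y in tool [ 0.175 -0.001 -0.985] F [0.8 6.2 0.5]
```

View pics/s11.png

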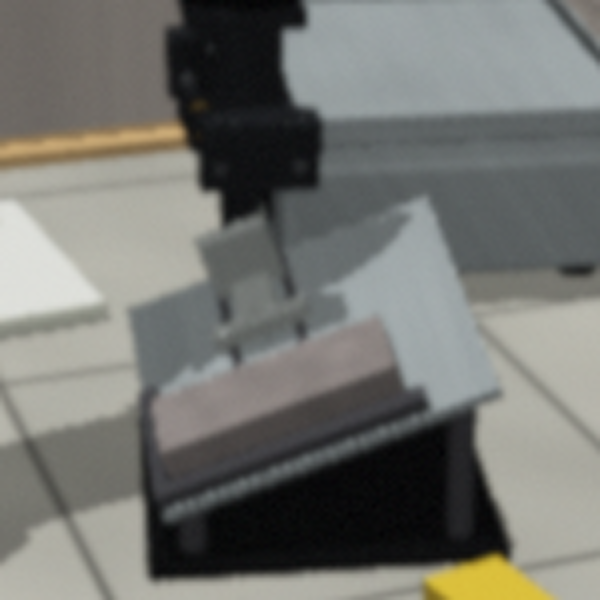

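View pics/t11.png

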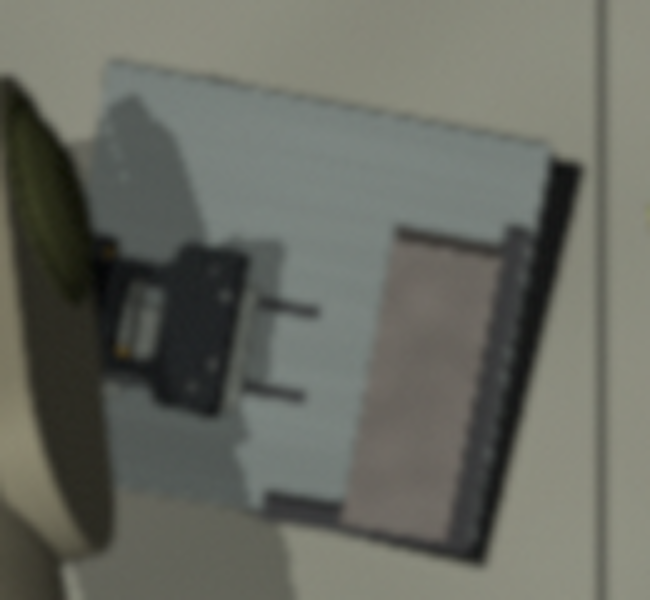

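```bash
python3 -m jog '[[0.0004,0,-0.002,0,-1],[0.0004,0,-0.002,0,-1],[0.0005,0,-0.003,0,-1],[0.0005,0,-0.003,0,-1]]'
python3 -c "
from tg import *
remtip(70,117,22,80.2);fy()"
python3 -m jog '[[0.0005,0,-0.003,0,-1],[0.0005,0,-0.003,0,-1],[0.0005,0,-0.003,0,-1],[0.0005,0,-0.003,0,-1]]'
python3 -c "
from tg import *
remtip(70,117,22,80.2);fy()"
```

```text
clock: 17.2
tool_pos: [0.5168, 0.2639, 0.1472]
ee_rot: [[-0.014, -0.986, 0.166], [0.026, 0.166, 0.986], [-1.0, 0.018, 0.023]]
contact_force: [1.6, 5.5, -0.1]
opening: 0.0004
t 17.2 pos [0.5168 0.2639 0.1472] tool d [ 0.0125  0.0019 -0.0564] head 80.43 roll 0.23 F [ 1.62  5.5  -0.11] op 0.0004 j [ 15.  31.  84.   2.  66. -66.]
tip in bed mm [ 72.8 174.7  23.9]
F.bedy 5.57 bed -y in tool [ 0.168  0.001 -0.986] F [ 1.6  5.5 -0.1]
clock: 17.6
tool_pos: [0.5152, 0.2549, 0.1456]
ee_rot: [[-0.01, -0.986, 0.165], [0.033, 0.165, 0.986], [-0.999, 0.015, 0.03]]
contact_force: [0.6, 5.2, -0.2]
opening: 0.0008
t 17.6 pos [0.5152 0.2549 0.1456] tool d [ 0.0107  0.002  -0.0474] head 80.49 roll 0.29 F [ 0.64  5.18 -0.17] op 0.0008 j [ 14.  30.  85.   2.  65. -68.]
tip in bed mm [ 72.8 165.5  24.1]
F.bedy 5.08 bed -y in tool [ 0.161  0.003 -0.987] F [ 0.6  5.2 -0.2]
```

```bash
python3 -m jog '[[0.0006,0,-0.004,0,-1],[0.0006,0,-0.004,0,-1],[0.0006,0,-0.004,0,-1],[0.0006,0,-0.004,0,-1],[0.0006,0,-0.004,0,-1],[0.0006,0,-0.004,0,-1]]'
python3 -c "
from tg import *
remtip(70,117,22,80.2);fy()"
python3 -m jog '[[0.0005,0,-0.003,0,-1],[0.0005,0,-0.003,0,-1],[0.0005,0,-0.003,0,-1]]'
python3 -c "
from tg import *
remtip(70,117,22,80.2);fy()
t=arm.capture('side');cv2.imwrite('pics/s12.png',cv2.resize(t[120:270,200:350,::-1],None,fx=4,fy=4,interpolation=2))"
```

```text
clock: 18.2
tool_pos: [0.5117, 0.2352, 0.142]
ee_rot: [[-0.004, -0.986, 0.164], [0.042, 0.163, 0.986], [-0.999, 0.011, 0.041]]
contact_force: [0.7, 5.9, -0.4]
opening: 0.0005
t 18.2 pos [0.5117 0.2352 0.142 ] tool d [ 0.0074  0.002  -0.0276] head 80.57 roll 0.37 F [ 0.71  5.89 -0.36] op 0.0005 j [ 12.  29.  88.   3.  63. -70.]
tip in bed mm [ 72.9 145.4  24.3]
F.bedy 5.75 bed -y in tool [ 0.15   0.005 -0.989] F [ 0.7  5.9 -0.4]
clock: 18.5
tool_pos: [0.5105, 0.2283, 0.1407]
ee_rot: [[-0.002, -0.987, 0.163], [0.047, 0.163, 0.986], [-0.999, 0.009, 0.046]]
contact_force: [1.3, 5.0, -0.4]
opening: 0.0006
t 18.5 pos [0.5105 0.2283 0.1407] tool d [ 0.0063  0.0019 -0.0206] head 80.59 roll 0.39 F [ 1.32  4.96 -0.41] op 0.0006 j [ 11.  28.  89.   3.  62. -71.]
tip in bed mm [ 72.9 138.3  24.4]
F.bedy 4.94 bed -y in tool [ 0.146  0.005 -0.989] F [ 1.3  5.  -0.4]
```

View pics/s12.png

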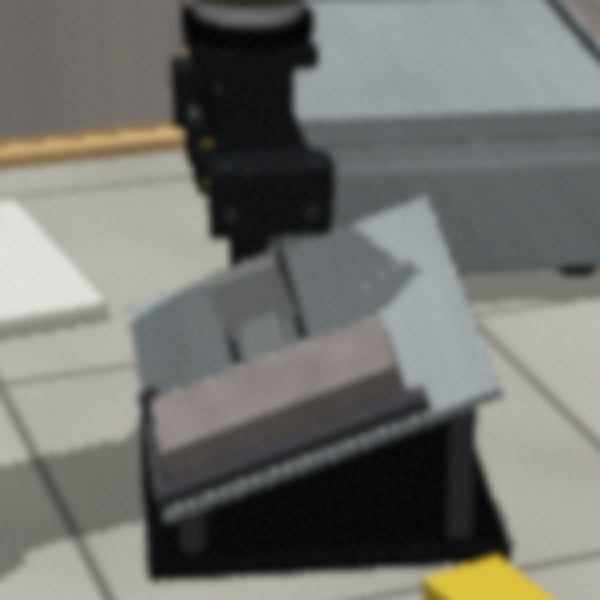

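```bash
python3 -m jog '[[0.0004,0,-0.003,0,-1],[0.0004,0,-0.003,0,-1],[0.0003,0,-0.002,0,-1],[0.0003,0,-0.002,0,-1]]'
python3 -c "
from tg import *
remtip(70,117,22,80.2);fy()"
python3 -m jog '[[0.0003,0,-0.002,0,-1],[0.0003,0,-0.002,0,-1]]'
python3 -c "
from tg import *
remtip(70,117,22,80.2);fy()"
```

```text
clock: 18.95
tool_pos: [0.5091, 0.2208, 0.1394]
ee_rot: [[0.002, -0.987, 0.163], [0.053, 0.163, 0.985], [-0.999, 0.007, 0.052]]
contact_force: [1.1, 6.3, 0.0]
opening: 0.0003
t 18.95 pos [0.5091 0.2208 0.1394] tool d [ 0.0053  0.0019 -0.0131] head 80.62 roll 0.42 F [1.11 6.33 0.04] op 0.0003 j [ 10.  28.  90.   3.  62. -72.]
tip in bed mm [ 72.9 130.7  24.5]
F.bedy 6.31 bed -y in tool [ 0.139  0.006 -0.99 ] F [1.1 6.3 0. ]
clock: 19.15
tool_pos: [0.5086, 0.2181, 0.139]
ee_rot: [[0.003, -0.987, 0.163], [0.056, 0.162, 0.985], [-0.998, 0.006, 0.055]]
contact_force: [1.6, 4.4, -0.2]
opening: 0.0006
t 19.15 pos [0.5086 0.2181 0.139 ] tool d [ 0.0049  0.0019 -0.0104] head 80.63 roll 0.43 F [ 1.55  4.37 -0.16] op 0.0006 j [ 10.  28.  91.   4.  61. -73.]
tip in bed mm [ 73.  128.   24.6]
F.bedy 4.45 bed -y in tool [ 0.136  0.007 -0.991] F [ 1.6  4.4 -0.2]
```

```bash
python3 -m jog '[[0.0002,0,-0.0015,0,-1]]'
python3 -m jog '[[0.0002,0,-0.0015,0,-1]]'
python3 -m jog '[[0.0002,0,-0.001,0,-1]]'
python3 -c "
from tg import *
remtip(70,117,22,80.2);fy()"
```

```text
clock: 19.25
tool_pos: [0.5085, 0.2173, 0.1388]
ee_rot: [[0.004, -0.987, 0.162], [0.057, 0.162, 0.985], [-0.998, 0.005, 0.057]]
contact_force: [0.8, 5.3, -0.4]
opening: 0.0007
clock: 19.35
tool_pos: [0.5083, 0.2165, 0.1387]
ee_rot: [[0.005, -0.987, 0.162], [0.058, 0.162, 0.985], [-0.998, 0.005, 0.059]]
contact_force: [1.0, 5.7, -1.0]
opening: 0.0004
clock: 19.45
tool_pos: [0.5083, 0.2161, 0.1386]
ee_rot: [[0.006, -0.987, 0.162], [0.06, 0.162, 0.985], [-0.998, 0.004, 0.06]]
contact_force: [1.6, 6.6, 0.5]
opening: 0.0008
t 19.45 pos [0.5083 0.2161 0.1386] tool d [ 0.0047  0.0019 -0.0085] head 80.65 roll 0.45 F [1.59 6.62 0.47] op 0.0008 j [  9.  27.  91.   4.  61. -73.]
tip in bed mm [ 73.  126.1  24.6]
F.bedy 6.76 bed -y in tool [ 0.131  0.007 -0.991] F [1.6 6.6 0.5]
```

```bash
python3 -m jog '[[0.0003,0,-0.002,0,-1],[0.0003,0,-0.002,0,-1]]'
python3 -m jog '[[0.0003,0,-0.002,0,-1]]'
python3 -m jog '[[0.0003,0,-0.002,0,-1]]'
python3 -c "
from tg import *
remtip(70,117,22,80.2);fy()
t=arm.capture('side');cv2.imwrite('pics/s13.png',cv2.resize(t[160:270,220:340,::-1],None,fx=5,fy=5,interpolation=2))"
```

```text
clock: 19.65
tool_pos: [0.5082, 0.2154, 0.1387]
ee_rot: [[0.009, -0.987, 0.163], [0.067, 0.163, 0.984], [-0.998, 0.002, 0.068]]
contact_force: [2.9, 16.9, -0.7]
opening: -0.0001
clock: 19.75
tool_pos: [0.5081, 0.2154, 0.1388]
ee_rot: [[0.012, -0.987, 0.163], [0.072, 0.163, 0.984], [-0.997, 0.0, 0.073]]
contact_force: [1.9, 14.5, -0.1]
opening: 0.0007
clock: 19.85
tool_pos: [0.5081, 0.2154, 0.1388]
ee_rot: [[0.014, -0.987, 0.163], [0.076, 0.163, 0.984], [-0.997, -0.001, 0.077]]
contact_force: [2.5, 13.7, -0.2]
opening: 0.0005
t 19.85 pos [0.5081 0.2154 0.1388] tool d [ 0.0047  0.002  -0.0081] head 80.62 roll 0.42 F [ 2.53 13.69 -0.19] op 0.0005 j [  9.  27.  92.   5.  60. -74.]
tip in bed mm [ 73.1 125.6  24.9]
F.bedy 13.63 bed -y in tool [ 0.115  0.007 -0.993] F [ 2.5 13.7 -0.2]
```

View pics/s13.png

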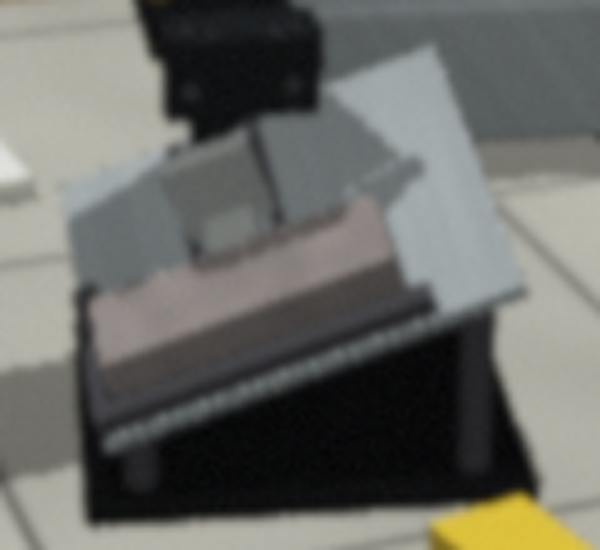

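```bash
python3 -m jog '[[0.0003,0,-0.0025,0,-1]]'
python3 -c "
from tg import *
fy()"
python3 -m jog '[[0.0003,0,-0.0027,0,-1]]'
python3 -c "
from tg import *
fy()"
```

```text
clock: 20.0
tool_pos: [0.5081, 0.2153, 0.1389]
ee_rot: [[0.016, -0.987, 0.163], [0.081, 0.163, 0.983], [-0.997, -0.003, 0.082]]
contact_force: [3.8, 18.8, -2.0]
opening: 0.0009
F.bedy 18.46 bed -y in tool [ 0.109  0.007 -0.994] F [ 3.8 18.8 -2. ]
clock: 20.1
tool_pos: [0.5081, 0.2152, 0.139]
ee_rot: [[0.019, -0.986, 0.163], [0.086, 0.164, 0.983], [-0.996, -0.005, 0.088]]
contact_force: [3.4, 19.5, -1.0]
opening: 0.0005
F.bedy 19.22 bed -y in tool [ 0.103  0.007 -0.995] F [ 3.4 19.5 -1. ]
```

```bash
python3 -m jog '[[0,0,0.001,0,-1],[0,0,0.004,0,-1],[0,0,0.01,0,-1],[0,0,0.03,0,-1],[-0.02,0,0.04,0,-1],[-0.05,0,0.02,0,-1],[-0.05,0,0.02,0,-1],[0,0,0,0,-1]]'
python3 -c "
from tg import *
remtip(70,117,22,80.2);fy()
for n in 'side','top':
  t=arm.capture(n);x,y=(220,160) if n=='side' else (170,180)
  cv2.imwrite('pics/%s14.png'%n,cv2.resize(t[y:y+115,x:x+130,::-1],None,fx=5,fy=5,interpolation=2))
  cv2.imwrite('pics/%s14f.png'%n,t[:,:,::-1])
P=[B(40,50,14),B(100,50,14),B(48,112,46),B(92,112,46),B(140,0,30),B(140,50,30),B(0,0,30),B(0,50,30)]
print(((proj('side',P)-[220,160]+.5)*5).round().tolist(),((proj('top',P)-[170,180]+.5)*5).round().tolist())"
```

```text
clock: 20.9
tool_pos: [0.5258, 0.3327, 0.2687]
ee_rot: [[0.015, -0.986, 0.164], [0.083, 0.164, 0.983], [-0.996, -0.001, 0.084]]
contact_force: [0.3, 0.0, -0.3]
opening: 0.0005
t 20.9 pos [0.5258 0.3327 0.2687] tool d [ 0.1241  0.0003 -0.1375] head 80.55 roll 0.35 F [ 0.3   0.04 -0.27] op 0.0005 j [ 20.  28.  69.   4.  80. -61.]
tip in bed mm [107.3 267.  124. ]
F.bedy 0.04 bed -y in tool [ 0.107  0.006 -0.994] F [ 0.3  0.  -0.3]
[[182.0, 298.0], [304.0, 252.0], [157.0, 164.0], [245.0, 131.0], [396.0, 260.0], [375.0, 196.0], [100.0, 370.0], [88.0, 303.0]] [[359.0, 433.0], [381.0, 312.0], [221.0, 416.0], [236.0, 324.0], [504.0, 258.0], [395.0, 238.0], [448.0, 542.0], [342.0, 524.0]]
```

View pics/side14.png

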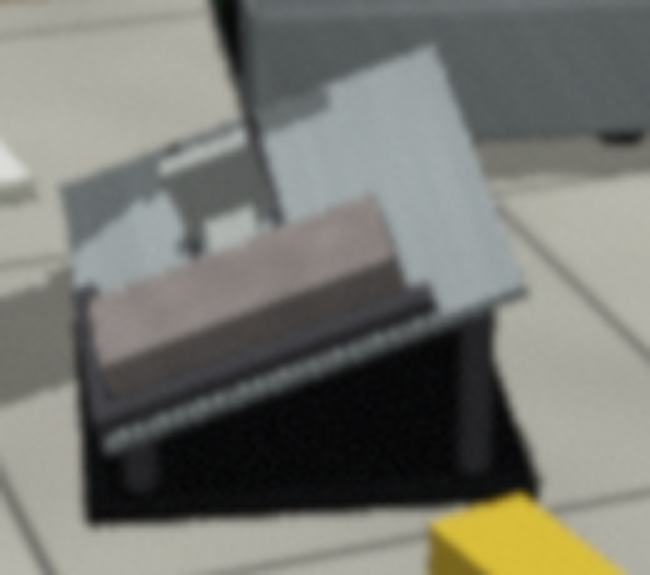

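View pics/top14.png

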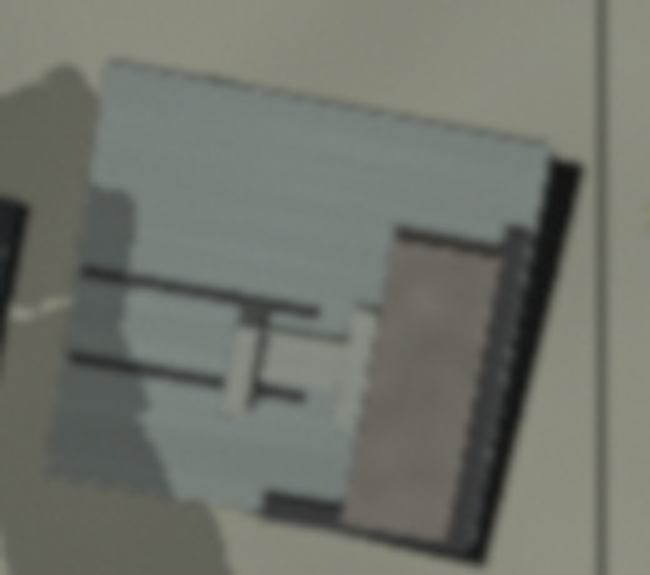

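View pics/side14f.png

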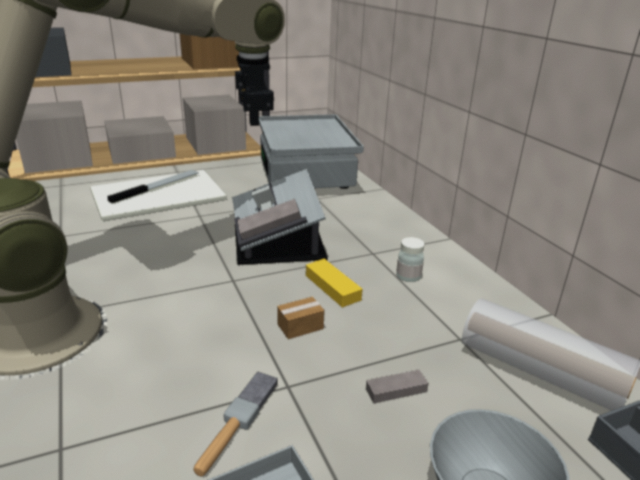

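```bash
python3 -c "
from plant import arm
print(arm.hand_in())"
```

```text
the job is handed in; nothing more can be done
None
```

The stone is lying flat on the bed, home against both stops, with the clamp cheek pressed on its side. I handed the job in at about 21 s, with the arm clear and touching nothing.

- **Laying the stone:** I gripped the larger grey stone across its width and lowered it until it tilted to the bed's slope under a light 10 N grip. I then opened the jaws slowly.
- **Seating it:** It slid down but stopped about 10 mm short of the side stop. I pushed it home with about 7 N on its side, then about 5.5 N on its upper end.
- **Clamping:** I slid the cheek in by its tab, which took about 5.5 N of push while it moved. The final push was about 19 N in total, so roughly 13–14 N reached the stone. That figure is worked out from the wrist force and has about 1 N of noise.

**Last checks:**
- In the top and side pictures, the stone's corners lie within about 1 pixel (about 2 mm) of where a fully home stone should appear.
- The cheek touches the stone and its tab stands where a full clamp travel puts it.
- The carton, jar and brush look unmoved.

One figure disagreed: the fingertips' across-bed position at contact did not match the thickness I assumed for the closed fingers. I went by force and the pictures to judge when the side stop and the cheek were reached.

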